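# Pack up the sampling station for moving

### The job

Get the sampling station ready to be moved: first put every plywood offcut, on the stage and beside it, into the waste bin, and only then slide the stage's transport lock fully home to its locked end stop. Also close the sample pots, each lid seated on the pot of its own shape and size (a pot whose lid is missing stays open). Leave the pots upright and the tape, hex key and bottle where they are.

Things in the scene. Friction and masses are not known exactly. Their poses are not given: they have to be found in the camera images.
- stage: Fixed aluminium sampling stage, a box 180 (x) x 300 (y) x 90 mm high; origin at the centre of its underside. Its flat top, the deck, is 90 mm up; lips 6 mm high and 5 mm wide run along its far (+x) and both side edges. The transport lock runs along its near (-x) edge.
- lock (a joint): Transport lock on the stage: a black upright grip that slides along a low dark track, parallel to the stage's y axis. Value in m: 0 at the released end, 0.15 at the locked end stop; it grows towards the stage's +y. About 3 N of friction; it stays where it is left.
- lock_top (a point): Centre of the top of the lock's grip. The grip is a block 28 (stage x) x 20 (stage y) x 40 mm high; it rises from its track, whose top is 14 mm above the deck, to 54 mm above the deck. Orientation is the stage's.
- bin: Fixed grey plastic waste bin, open-topped, 180 x 180 x 90 mm high outside, walls and floor 5 mm; origin at the centre of its underside.
- chip1: Plywood offcut, straight bar 72 x 32 x 28 (mm along x, y, z); origin at the middle of the underside of the main bar, x along its length. About 45 g. Starts on the stage's deck. May be absent.
- chip2: Plywood offcut, L-shaped piece: bar 66 x 30 x 28 with a 12 mm side stub (18 mm long) on its +y side near the +x end (mm along x, y, z); origin at the middle of the underside of the main bar, x along its length. About 45 g. Starts on the stage's deck. May be absent.
- chip3: Plywood offcut, stepped piece: 50 x 34 x 28 with a narrower 18 mm long tongue (20 mm wide) on the +x end (mm along x, y, z); origin at the middle of the underside of the main bar, x along its length. About 45 g. Starts on the stage's deck. May be absent.
- chip4: Plywood offcut, bar 68 x 28 x 28 with an 8 mm raised pad (26 mm long) on top at the -x end (mm along x, y, z); origin at the middle of the underside of the main bar, x along its length. About 45 g. Starts on the stage's deck. May be absent.
- chip5: Plywood offcut, bar 54 x 30 x 28 with a half-round +x end, 69 mm long overall (mm along x, y, z); origin at the middle of the underside of the main bar, x along its length. About 45 g. Starts on the desk beside the stage. May be absent.
- pot_big: White ceramic sample pot, open, round, 96 mm outside diameter, 60 mm high, wall 5 mm, 0.4 kg, loose; origin at the centre of its underside.
- lid_big: White ceramic lid, round, 100 mm across; step 79 mm across for the 86 mm mouth of pot_big. Origin under its centre; upwards: step 8 mm, plate 8 mm (its top 16 mm up), bar knob 50 (x) x 16 (y) x 30 mm high, its top 46 mm up. About 0.11 kg, loose. Seated, its origin is 52 mm above the pot's origin. May be absent; its pot then stays open.
- pot_small: White ceramic sample pot, open, round, 68 mm outside diameter, 60 mm high, wall 5 mm, 0.4 kg, loose; origin at the centre of its underside.
- lid_small: White ceramic lid, round, 72 mm across; step 51 mm across for the 58 mm mouth of pot_small. Origin under its centre; upwards: step 8 mm, plate 8 mm (its top 16 mm up), bar knob 50 (x) x 16 (y) x 30 mm high, its top 46 mm up. About 0.11 kg, loose. Seated, its origin is 52 mm above the pot's origin. May be absent; its pot then stays open.
- pot_square: White ceramic sample pot, open, square, 80 x 80 mm outside with sides along its x and y axes, 60 mm high, wall 5 mm, 0.4 kg, loose; origin at the centre of its underside.
- lid_square: White ceramic lid, square, 84 x 84 mm with sides along its x and y axes; step 63 mm square for the 70 mm mouth of pot_square. Origin under its centre; upwards: step 8 mm, plate 8 mm (its top 16 mm up), bar knob 50 (x) x 16 (y) x 30 mm high, its top 46 mm up. About 0.11 kg, loose. Seated, its origin is 52 mm above the pot's origin. May be absent; its pot then stays open.
- tape: Cardboard-coloured ring of tape, 80 mm across, 24 mm high, loose; not part of the job. Origin under its centre.
- hexkey: L-shaped steel hex key, 100 mm, 8 mm thick, loose; not part of the job. Origin under the middle of its long leg.
- solvent: Amber bottle, 56 mm across, 130 mm high, loose; not part of the job. Origin under its centre.

How it is judged (in metres and radians):
On the way, in this order (a step that is already met when the one before it is completed fails the run):
1. every offcut is in the waste bin (x of chip1 in the frame of bin between -0.09 and 0.09 m and y of chip1 in the frame of bin between -0.09 and 0.09 m and z of each of chip1, chip2, chip3, chip4, chip5 in the frame of bin below 0.085 m and x of chip2 in the frame of bin between -0.09 and 0.09 m and y of chip2 in the frame of bin between -0.09 and 0.09 m and x of chip3 in the frame of bin between -0.09 and 0.09 m and y of chip3 in the frame of bin between -0.09 and 0.09 m and x of chip4 in the frame of bin between -0.09 and 0.09 m and y of chip4 in the frame of bin between -0.09 and 0.09 m and x of chip5 in the frame of bin between -0.09 and 0.09 m and y of chip5 in the frame of bin between -0.09 and 0.09 m), for 0.2 s.
2. the transport lock is home at its locked end stop (value of joint lock above 0.145 m), for 0.2 s.
At the end, for the whole second after the job is handed in: Every offcut lies inside the bin, below its rim; the lock is within 5 mm of its locked end stop (over 0.145 m); each lid is seated on its own pot: within 7 mm of the pot's axis, level within 0.08 rad, its origin 47 to 56 mm above the pot's, at rest; the pots stand upright within 0.08 rad (all of step 1 and value of joint lock above 0.145 m and horizontal distance between lid_big and pot_big below 0.007 m and z of lid_big in the frame of pot_big between 0.047 and 0.056 m and angle between each of lid_big, lid_small, lid_square, pot_big, pot_small, pot_square's own z axis and vertical below 0.08 rad and linear speed of each of lid_big, lid_small, lid_square below 0.02 m/s and horizontal distance between lid_small and pot_small below 0.007 m and z of lid_small in the frame of pot_small between 0.047 and 0.056 m and horizontal distance between lid_square and pot_square below 0.007 m and z of lid_square in the frame of pot_square between 0.047 and 0.056 m); the robot touches nothing.
It fails at once if a pot is tipped over (angle between any of pot_big, pot_small, pot_square's own z axis and vertical above 0.5 rad).
It fails at once if the tape, hex key or bottle is moved more than 50 mm (distance of any of tape, hexkey, solvent from where it was at the start of the episode above 0.05 m).
Of chip1, chip2, chip3, chip4, chip5 only 3 to 5 are there at a start; the rules pass over those that are not, and their reading is None.
Of lid_big, lid_small, lid_square only 2 to 3 are there at a start; the rules pass over those that are not, and their reading is None.
At some moment in a run one of chip1, chip2, chip3, chip4, chip5, lid_big, lid_small, lid_square may be knocked a few centimetres aside while the robot is not near it.
Once in a run the grip may slacken for a moment while it holds something.
It also fails if it takes over 208 s, if anything falls off the work surface, if the arm or the gripper's body presses on something with over 40 N, if the wrist force passes 120 N, or if a joint passes its speed limit or range.

### The arm

A 6-joint arm with a two-finger parallel gripper is mounted at the origin on the work surface. World frame = base frame: x ahead of the robot, y to its left, z up, the work surface at z = 0. Lengths are in mm, angles in rad, forces in N, time in s.
With the tool pointing down it reaches from about 250 to 800 mm from the base axis. Payload 8.5 kg.
Tool frame: the origin (TCP) lies at the very end of the fingers, on their centre line; the grasp point (between the pads) lies robot.grip_point_offset behind it (robot.grip_point_offset is the distance from the TCP to the grasp point, in mm); z points along the fingers, y is the line along which they close (so a half turn about z gives the same grasp; the last joint's range is limited). The gripper opens to 85 mm and grips with 20 to 120 N. Pads are 22 mm wide; open, the fingers measure 114 mm over their backs; the gripper's body (76 mm by 85 mm) begins 54 mm behind the grasp point. The pads swing forward as they close: fully open they stand 13 mm farther back than shut.
Start: joints at [-1.107, 0.238, -0.013, 1.319, 0, 1.571], TCP at [234.837, -469.5, 231.276] pointing down, gripper open.
Joint ranges: [-2.66, 2.66], [-1.03, 1.9], [-1.14, 1.46], [-1.82, 2.27], [-1.45, 1.34], [-3.14, 3.14]. Speed limits (rad/s): [2.22, 2.22, 2.79, 3.14, 3.14, 3.14].

### API

Orientations are given as a 3x3 rotation matrix whose columns are the frame's x, y, z axes.
In Python, from plant import robot, cams, order, find_in, trace, pinpoint gives the robot as it stands. The module is installed in compiled form; this text tells all that it offers.
- The arm moves only by the shell command python3 -m jog 'ROWS' [FORCE]. ROWS is JSON, a list of rows, each a list of 3 entries, a list of its own where there are three numbers: the opening, from 0 (shut) to 1 (fully open), then the shift along the tool's x, y, z scaled (see below), then the turn about the tool's z scaled (see below). A call has 1 to 12 rows; each row shifts and turns the commanded pose from where the row before left it, along the tool's axes as they then stand; what a row does not reach is not made up. The controller multiplies each number of a shift by 0.025 m and each number of a turn by 120 degrees. A row lasts 1/10 s, in which the tool goes at most 50 mm and 8.59 degrees, less where a joint would pass 70% of its speed; a pose out of reach is approached as far as the arm can. A call with a number of a shift or a turn outside -1 to 1 is refused whole. A call with a gripper value outside its range is refused whole. The fingers move at their own pace and stop on an object; FORCE is the grip in N (left out, the last holds). Time passes only in rows, so rows that do not move let the fingers close. It gives the time, the measured TCP pose, the force, the opening and the grip force at its end, in the units of the state.
- robot.get_obs(): the state, without advancing time (a new reading comes with each control period).
- cams.snapshot(name): name is "side" or "top"; returns (picture, depth): 384x512x3 uint8, red, green, blue; 384x512 float32, mm along the optical axis (not along the pixel's ray), 0 where there is no reading.
- cams.camera_params(name): a dict with "fov_y" (degrees; the focal length in pixels is half the picture's height over the tangent of half this angle, whatever the lens; pixels are square), "cx", "cy" (the principal point, pixels), "world_to_cam" (4x4, takes a point from world to camera coordinates). Camera axes: x right, y down, z forward; pixel columns grow to the right and rows downward; lengths in mm; the calibration is good to about 2 mm. A picture is of the moment at which its call begins. camera_params takes no time and is no camera call.
- order.job_done(): hands the job in; it is judged then, once.
Trained networks look in the newest picture that a camera, given by its name, has taken for a name from the list of things; names that differ only in an ending like _2 or _b are one class to them, and where a whole thing is asked for, a point or a joint stands for the part that bears it (a point fixed in the world has none). Each returns a list of dicts, best first, with "conf" (0 to 1); they miss things now and then, are a little off and sometimes report something else, mostly with a low value. They report only what shows in the picture. A call takes as long as a camera call.
- find_in(camera, thing): "xyz" ([x, y, z] in mm, in the coordinates of the camera as it stood for that picture, good to about 4 mm: the middle of the surface that is visible of it).
- trace(camera, thing): "mask" (384x512 bool, what is visible of it).
- pinpoint(camera, thing): "xyz" ([x, y, z] in mm, in the coordinates of the camera as it stood for that picture, good to about 4 mm: a listed point, or the origin of a listed thing).
The state is a dict: "clock": time; "joints": joint angles; "joint_velocities": joint speeds; "joint_efforts": joint torques, N m; "position": TCP position; "tcp_rot": TCP orientation; "force": force on the tool from outside, world axes, zero at the start; "ft_torque": the same for the moment, N m; "finger_gap": finger opening in mm; "gripper_force": force on a finger pad.
Only numpy, scipy, OpenCV 4.12 (cv2) and the standard library are available. Lean on these libraries where they do the work, as an engineer would, in place of code of your own. Each camera call takes 0.05 s, during which the arm holds its last target. There are 200 camera calls.

## Working session

There is one attempt and no reset: what is moved stays moved. The work goes in short steps, Python scripts to look and compute and a shell command to move; the robot and the scene stay as the last step left them, time stands still between calls to the robot, and variables do not carry over. Pictures are saved under pics/ and viewed, at most 14 in all, crops included, and the job is handed in when it is done.

```bash
mkdir -p pics; cat > h.py <<'E'
import numpy as np, cv2
from plant import robot, cams, order, find_in, trace, pinpoint
def w(cam,p):
    T=np.linalg.inv(np.array(cams.camera_params(cam)["world_to_cam"]));return (T@np.r_[p,1])[:3]
def cloud(cam,d):
    P=cams.camera_params(cam);f=192/np.tan(np.radians(P["fov_y"])/2)
    v,u=np.mgrid[:384,:512];c=np.stack([(u-P["cx"])/f*d,(v-P["cy"])/f*d,d],-1)
    T=np.linalg.inv(np.array(P["world_to_cam"]));return c@T[:3,:3].T+T[:3,3]
E
cat > a.py <<'E'
from h import *
o=robot.get_obs();print(o["clock"],o["position"],np.round(o["tcp_rot"],3).tolist(),robot.grip_point_offset,o["finger_gap"])
for c in("top","side"):
    im,d=cams.snapshot(c);cv2.imwrite(f"pics/{c}0.png",im[:,:,::-1]);np.savez(c+"0.npz",im=im,d=d)
    P=cams.camera_params(c);print(c,P["fov_y"],P["cx"],P["cy"],np.round(np.linalg.inv(P["world_to_cam"]),2).tolist())
E
python3 a.py
```

```text
0.0 [ 234.69547832 -469.17306389  230.6711216 ] [[0.894, 0.447, -0.001], [0.447, -0.894, 0.001], [0.0, -0.001, -1.0]] 18.700000000000003 85.61161589590827
top 45.02229012876288 258.5772801476523 189.92206604379922 [[-0.01, -0.99, 0.11, 369.24], [-1.0, 0.01, -0.0, 16.97], [0.0, -0.11, -0.99, 1391.92], [0.0, 0.0, 0.0, 1.0]]
side 57.95165678357668 252.86809260432742 193.805805901625 [[-0.95, -0.23, 0.19, 355.4], [-0.3, 0.71, -0.64, 626.7], [0.01, -0.67, -0.74, 843.54], [0.0, 0.0, 0.0, 1.0]]
```

View pics/top0.png

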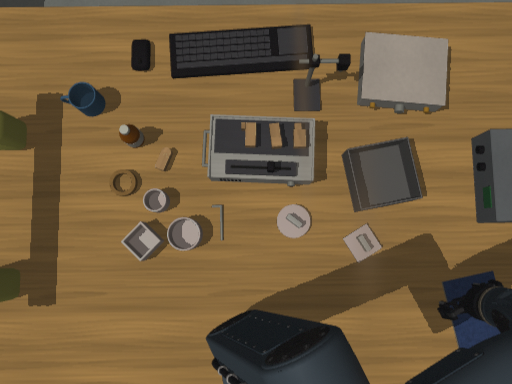

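View pics/side0.png

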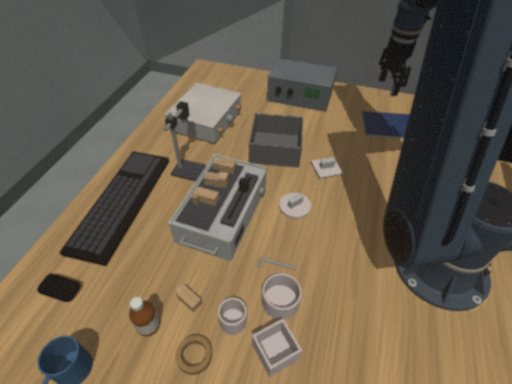

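```bash
cat > b.py <<'E'
from h import *
for n in "stage lock_top bin chip1 chip2 chip3 chip4 chip5 pot_big pot_small pot_square lid_big lid_small lid_square tape hexkey solvent".split():
    print(n,[(np.round(w("top",r["xyz"])).tolist(),round(r["conf"],2)) for r in pinpoint("top",n)][:3])
E
python3 b.py
```

```text
stage [([636.0, 3.0, -1.0], 0.74)]
lock_top [([579.0, -23.0, 145.0], 0.48)]
bin [([560.0, -352.0, 0.0], 0.76), ([493.0, 308.0, 2.0], 0.67), ([363.0, -294.0, -3.0], 0.27)]
chip1 [([661.0, -109.0, 90.0], 0.87), ([670.0, 34.0, 89.0], 0.69), ([665.0, -33.0, 88.0], 0.68)]
chip2 [([661.0, -109.0, 90.0], 0.87), ([670.0, 34.0, 89.0], 0.69), ([665.0, -33.0, 88.0], 0.68)]
chip3 [([661.0, -109.0, 90.0], 0.87), ([670.0, 34.0, 89.0], 0.69), ([665.0, -33.0, 88.0], 0.68)]
chip4 [([661.0, -109.0, 90.0], 0.87), ([670.0, 34.0, 89.0], 0.69), ([665.0, -33.0, 88.0], 0.68)]
chip5 [([661.0, -109.0, 90.0], 0.87), ([670.0, 34.0, 89.0], 0.69), ([665.0, -33.0, 88.0], 0.68)]
pot_big [([396.0, 228.0, -0.0], 0.96)]
pot_small [([493.0, 311.0, 1.0], 0.95), ([427.0, 125.0, 0.0], 0.15)]
pot_square [([381.0, 350.0, -6.0], 0.76), ([430.0, 124.0, -0.0], 0.75)]
lid_big [([431.0, -91.0, -2.0], 0.8), ([559.0, -348.0, -2.0], 0.36)]
lid_small [([618.0, 297.0, 1.0], 0.27)]
lid_square [([359.0, -293.0, -3.0], 0.76)]
tape [([549.0, 414.0, -2.0], 0.59)]
hexkey [([427.0, 123.0, 0.0], 0.47)]
solvent [([684.0, 389.0, 4.0], 0.56)]
```

The top view shows three chips on the deck at px (250,133), (276,135) and (299,136), and one on the desk at (166,158). The big lid is at (293,221) and the square lid at (363,243). The pots are at (184,233), (155,200) and (142,241), and the bin at (384,174). The small lid is missing. The side view agrees.

```bash
cat > m.py <<'E'
from h import *
import sys
def load(take=False):
    out=[]
    for c in("top","side"):
        im,d=cams.snapshot(c) if take else (np.load(c+"0.npz")[k] for k in("im","d"))
        p=cloud(c,d);out.append((c,im,d,p))
    return out
def rect(pts):
    (c,s,a)=cv2.minAreaRect(pts[:,:2].astype(np.float32));
    if s[0]<s[1]: s=s[::-1];a+=90
    return np.round(c,1),np.round(s,1),round((a+90)%180-90,1)
def meas(L,name,x,y,r,z0,z1):
    for c,im,d,p in L:
        m=(d>0)&(np.hypot(p[...,0]-x,p[...,1]-y)<r)&(p[...,2]>z0)&(p[...,2]<z1)
        q=p[m]
        if len(q)>5: print(name,c,len(q),*rect(q),"med",np.round(np.median(q[:,:2],0),1),"z",np.round(np.percentile(q[:,2],[5,50,95]),1))
E
cat > c.py <<'E'
from m import *
L=load()
for n,x,y in(("c-109",661,-109),("c-33",665,-33),("c34",670,34)): meas(L,n,x,y,45,108,140)
meas(L,"desk",618,297,50,12,45)
meas(L,"lock",579,-23,28,125,160)
meas(L,"track",579,0,110,98,112)
meas(L,"lidb plate",431,-91,65,6,24);meas(L,"lidb knob",431,-91,40,34,60)
meas(L,"lids plate",359,-293,65,6,24);meas(L,"lids knob",359,-293,40,34,60)
meas(L,"potb",396,228,56,50,70);meas(L,"potq",381,350,60,50,70);meas(L,"pots",493,311,45,50,70)
meas(L,"bin",560,-352,140,80,100);meas(L,"deck",636,3,200,82,94)
im=np.vstack([cv2.resize(L[0][1][105:255,120:320],None,fx=4,fy=4,interpolation=2)])
cv2.imwrite("pics/crop1.png",im[:,:,::-1])
E
python3 c.py; python3 -m jog '[[1,[0,0,-1],0.07],[1,[0,0,-1],0.07],[1,[0,0,-1],0.07],[1,[0,0,0],0]]'; python3 -c "
from h import *
o=robot.get_obs();print(o['joints'],np.round(o['tcp_rot'],3).tolist())"
```

```text
c-109 top 274 [ 668.7 -104.3] [69.5 33.5] 0.9 med [ 665.5 -103.7] z [113.8 119.  123.2]
c-109 side 208 [ 669.1 -103.4] [66.7 37.1] -0.9 med [665.3 -98.2] z [109.5 118.8 121.5]
c-33 top 251 [669.3 -36.5] [70.1 27.9] 6.1 med [668.1 -36.5] z [115.1 121.6 130. ]
c-33 side 229 [669.2 -36.2] [68.2 33.2] 3.5 med [664.2 -30.4] z [111.4 119.6 128.2]
c34 top 292 [672.2  39.2] [67.1 39.4] -0.6 med [675.5  36. ] z [114.8 118.9 123.5]
c34 side 269 [673.5  39.2] [67.4 42.9] 1.2 med [675.1  40.2] z [109.8 118.8 121.2]
desk top 252 [623.1 294.6] [69.2 31.7] -22.3 med [620.9 294.4] z [18.9 29.2 34.3]
desk side 355 [624.9 295. ] [71.  31.2] -22.7 med [620.  298.8] z [17.4 28.5 31.1]
lock top 83 [577.4 -21.8] [28.6 19.3] -0.5 med [576.6 -20.7] z [138.  143.9 148.1]
lock side 99 [578.1 -20. ] [28.  20.6] -4.8 med [576.6 -14.7] z [126.2 141.8 147.2]
track top 971 [615.4   4. ] [199.7 114. ] 87.3 med [578.8  12.5] z [100.2 105.1 109.1]
track side 800 [623.    4.1] [200.9 126.9] 87.2 med [582.3  28.5] z [ 99.6 105.3 108.2]
lidb plate top 799 [425.2 -94.5] [121.  114.3] -36.7 med [430.  -89.4] z [10.9 17.2 
[... 1113 characters left out ...]
 59.9 62.5]
bin top 581 [ 562.1 -346.1] [182.2 181.4] -79.6 med [ 567.3 -356.3] z [81.7 89.8 95. ]
bin side 443 [ 563.1 -346.9] [188.7 179.4] -79.5 med [ 560.4 -316. ] z [80.8 88.8 93.5]
deck top 3613 [639.1   2.8] [300.5 181.8] 87.1 med [638.    9.6] z [86.6 90.9 93.6]
deck side 2821 [640.3   3.5] [301.6 181.6] 87.2 med [632.8  68.1] z [87.8 91.3 93.4]
clock: 1.35
position: [235.4, -470.6, 309.4]
tcp_rot: [[1.0, 0.02, 0.002], [0.02, -1.0, -0.004], [0.002, 0.004, -1.0]]
force: [-0.2, -0.2, -0.5]
finger_gap: 85.4
gripper_force: 0.0
[-1.10699156e+00  2.23747534e-01  1.65092835e-01  1.50725162e+00
  1.57576891e-05  2.01491364e+00] [[1.0, 0.02, 0.002], [0.02, -1.0, -0.004], [0.002, 0.004, -1.0]]
```

View pics/crop1.png

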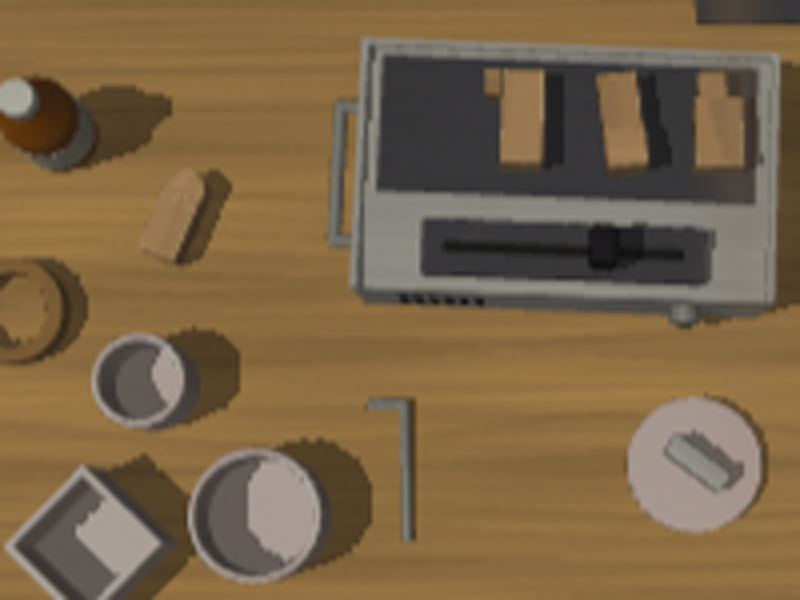

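The crop shows the L-chip (chip2) at left, the padded bar (chip4) in the middle and the stepped piece with its tongue up (chip3) at right. The rounded chip5 lies on the desk at (172,215), and the lock grip is at (605,247). First I'll turn the tool to yaw 180° and check the lamp clearance.

```bash
cat > p.py <<'E'
from h import *
import sys
X,Y,Z,F=map(float,sys.argv[1:5])
o=robot.get_obs();R=o["tcp_rot"];p=np.array(o["position"])
f=np.degrees(np.arctan2(R[1][0],R[0][0]));t=f-F; t=(t+180)%360-180
a=np.radians(F);Rn=np.array([[np.cos(a),np.sin(a),0],[np.sin(a),-np.cos(a),0],[0,0,-1]])
print("t",round(o["clock"],1),"pos",np.round(p,1),"phi",round(f,1),"j6",round(float(np.degrees(o["joints"][5]))),"turn units",round(t/120,3),"then shift units",np.round(Rn.T@(np.array([X,Y,Z])-p)/25,2),"gap",round(o["finger_gap"],1),"F",np.round(o["force"],1))
E
J="python3 -m jog"
python3 -m jog '[[0.6,[0,0,0],-0.07],[0.6,[0,0,0],-0.07],[0.6,[0,0,0],-0.07],[0.6,[0,0,0],-0.07],[0.6,[0,0,0],-0.07],[0.6,[0,0,0],-0.07],[0.6,[0,0,0],-0.07],[0.6,[0,0,0],-0.07],[0.6,[0,0,0],-0.07],[0.6,[0,0,0],-0.07],[0.6,[0,0,0],-0.07]]' >/dev/null
python3 -m jog '[[0.6,[0,0,0],-0.07],[0.6,[0,0,0],-0.07],[0.6,[0,0,0],-0.07],[0.6,[0,0,0],-0.07],[0.6,[0,0,0],-0.07],[0.6,[0,0,0],-0.07],[0.6,[0,0,0],-0.07],[0.6,[0,0,0],-0.07],[0.6,[0,0,0],-0.07],[0.6,[0,0,0],-0.07],[0.6,[0,0,0],-0.02],[0.6,[0,0,0],0]]'
python3 p.py 659 -104 170 180
python3 - <<'E'
from m import *
p=np.vstack([l[3].reshape(-1,3) for l in load()])
m=(p[:,0]>700)&(p[:,0]<900)&(p[:,1]>-260)&(p[:,1]<0)&(p[:,2]>125)
print(np.round(np.percentile(p[m],[0,5,50,95,100],axis=0)))
E
```

```text
clock: 3.65
position: [234.8, -469.3, 305.6]
tcp_rot: [[-1.0, -0.005, -0.0], [-0.005, 1.0, 0.001], [0.0, 0.001, -1.0]]
force: [0.0, 0.3, -0.9]
finger_gap: 50.8
gripper_force: 0.0
t 3.6 pos [ 234.8 -469.3  305.6] phi -179.7 j6 -64 turn units 0.002 then shift units [-16.97  14.61   5.42] gap 50.8 F [ 0.   0.3 -0.9]
[[ 833. -235.  125.]
 [ 835. -228.  151.]
 [ 845. -172.  207.]
 [ 860. -114.  226.]
 [ 866.  -97.  238.]]
```

```bash
python3 -m jog '[[0.6,[-1,0.86,0.2],0],[0.6,[-1,0.86,0.2],0],[0.6,[-1,0.86,0.2],0],[0.6,[-1,0.86,0.2],0],[0.6,[-1,0.86,0.3],0],[0.6,[-1,0.86,0.3],0],[0.6,[-1,0.86,0.3],0],[0.6,[-1,0.86,0.3],0],[0.6,[-1,0.86,0.4],0],[0.6,[-1,0.86,0.4],0],[0.6,[-1,0.86,0.4],0],[0.6,[-1,0.86,0.4],0]]' 30 >/dev/null
python3 -m jog '[[0.6,[-1,0.86,0.4],0],[0.6,[-1,0.86,0.4],0],[0.6,[-1,0.86,0.4],0],[0.6,[-1,0.86,0.3],0],[0.6,[-0.97,0.86,0.2],0],[0.6,[0,0,0],0],[0.6,[0,0,0],0]]'
python3 p.py 659 -104 95 180
```

```text
clock: 5.55
position: [657.8, -102.2, 172.7]
tcp_rot: [[-1.0, -0.004, -0.002], [-0.004, 1.0, 0.0], [0.002, 0.0, -1.0]]
force: [0.2, -0.6, 0.7]
finger_gap: 51.1
gripper_force: 0.0
t 5.5 pos [ 657.8 -102.2  172.7] phi -179.8 j6 -9 turn units 0.002 then shift units [-0.05 -0.07  3.11] gap 51.1 F [ 0.2 -0.6  0.7]
```

```bash
python3 -m jog '[[0.6,[0,-0.07,1],0],[0.6,[0,0,1],0],[0.6,[0,0,0.8],0],[0.6,[0,0,0.3],0],[0.6,[0,0,0],0],[0,[0,0,0],0],[0,[0,0,0],0],[0,[0,0,0],0],[0,[0,0,0],0],[0,[0,0,0],0]]' 40
python3 -m jog '[[0,[0,0,0],0],[0,[0,0,-0.5],0],[0,[0,0,-1],0],[0,[0,0,-1],0],[0,[0,0,-1],0],[0,[0,0,-0.5],0]]'
python3 p.py 600 -320 65 180
```

```text
clock: 6.55
position: [658.7, -104.7, 97.8]
tcp_rot: [[-1.0, -0.003, 0.002], [-0.003, 1.0, -0.001], [-0.002, -0.001, -1.0]]
force: [-1.3, -0.5, 6.8]
finger_gap: 33.3
gripper_force: 42.0
clock: 7.15
position: [658.8, -104.5, 199.5]
tcp_rot: [[-1.0, -0.003, 0.003], [-0.003, 1.0, -0.0], [-0.003, -0.0, -1.0]]
force: [0.3, 0.0, -0.4]
finger_gap: 33.3
gripper_force: 41.1
t 7.2 pos [ 658.8 -104.5  199.5] phi -179.8 j6 -9 turn units 0.002 then shift units [ 2.35 -8.62  5.38] gap 33.3 F [ 0.3  0.  -0.4]
```

```bash
python3 -m jog '[[0,[0.27,-0.96,0],0],[0,[0.27,-0.96,0],0],[0,[0.27,-0.96,0],0],[0,[0.27,-0.96,0],0],[0,[0.27,-0.96,0],0],[0,[0.27,-0.96,0.2],0],[0,[0.27,-0.96,0.4],0],[0,[0.27,-0.96,0.5],0],[0,[0.27,-0.96,0.6],0],[0,[0,0,1],0],[0,[0,0,1],0],[0,[0,0,1],0]]'
python3 -m jog '[[0,[0,0,0.5],0],[0,[0,0,0],0],[0.55,[0,0,0],0],[0.55,[0,0,0],0],[0.55,[0,0,0],0],[0.55,[0,0,-1],0],[0.55,[0,0,-1],0],[0.55,[0,0,-1],0],[0.55,[0,0,-1],0],[0.55,[0,0,-1],0],[0.55,[0,0,0],0]]'
python3 p.py 669 -36.5 180 186
```

```text
clock: 8.35
position: [597.0, -321.2, 78.6]
tcp_rot: [[-1.0, -0.002, -0.001], [-0.002, 1.0, -0.001], [0.001, -0.001, -1.0]]
force: [-7.4, -0.7, 13.0]
finger_gap: 33.3
gripper_force: 47.9
clock: 9.45
position: [599.5, -321.3, 195.6]
tcp_rot: [[-1.0, -0.003, 0.006], [-0.003, 1.0, -0.003], [-0.006, -0.003, -1.0]]
force: [0.5, -0.2, -0.2]
finger_gap: 46.8
gripper_force: 0.0
t 9.4 pos [ 599.5 -321.3  195.6] phi -179.8 j6 -28 turn units -0.048 then shift units [-3.96 11.04  0.62] gap 46.8 F [ 0.5 -0.2 -0.2]
```

```bash
python3 -m jog '[[0.55,[0,0,0],-0.048],[0.55,[-0.36,1,0],0],[0.55,[-0.36,1,0],0],[0.55,[-0.36,1,0],0],[0.55,[-0.36,1,0],0],[0.55,[-0.36,1,0],0],[0.55,[-0.36,1,0],0],[0.55,[-0.36,1,0],0],[0.55,[-0.36,1,0],0],[0.55,[-0.36,1,0],0],[0.55,[-0.36,1,0.2],0],[0.55,[-0.36,1,0.4],0]]' >/dev/null
cat > d.py <<'E'
from m import *
L=load(1)
meas(L,"c-33",665,-36,45,108,140);meas(L,"c34",670,36,45,108,140);meas(L,"binchip",562,-346,75,15,75)
E
python3 -m jog '[[0.55,[0,0,0],0]]' >/dev/null
python3 d.py
python3 p.py 669 -36.5 96 186
```

```text
c-33 side 235 [670.  -36.4] [68.  31.7] 4.5 med [665.8 -30.8] z [110.  119.7 128.3]
c34 top 106 [672.6  47.6] [65.1 22.7] -0.6 med [689.3  45. ] z [115.  119.6 123.4]
c34 side 270 [673.3  39.6] [68.8 43.1] 0.9 med [674.5  40.3] z [110.3 118.9 121.1]
binchip top 155 [ 583.9 -334. ] [89.  32.8] 73.0 med [ 588.8 -303. ] z [22.1 57.  74.5]
binchip side 57 [ 593.7 -305.8] [28.2 22.8] -5.1 med [ 593.  -298.5] z [54.  68.5 74.8]
t 10.8 pos [667.7 -36.4 175.7] phi -174.0 j6 -9 turn units 0.0 then shift units [-0.05 -0.01  3.19] gap 46.9 F [ 0.3 -0.3  0.3]
```

```bash
python3 -m jog '[[0.55,[0,0,1],0],[0.55,[0,0,1],0],[0.55,[0,0,0.9],0],[0.55,[0,0,0.3],0],[0.55,[0,0,0],0],[0,[0,0,0],0],[0,[0,0,0],0],[0,[0,0,0],0],[0,[0,0,0],0],[0,[0,0,0],0]]' 40
python3 -m jog '[[0,[0,0,0],0],[0,[0,0,-0.5],0],[0,[0,0,-1],0],[0,[0,0,-1],0],[0,[0,0,-1],0],[0,[0,0,-0.5],0]]'
python3 - <<'E'
from m import *
im,d=cams.snapshot("top");p=cloud("top",d)
meas([("top",im,d,p)],"bin>60",562,-346,78,60,200)
cv2.imwrite("pics/bin1.png",cv2.resize(im[125:225,330:440],None,fx=5,fy=5,interpolation=2)[:,:,::-1])
E
python3 p.py 535 -375 65 186
```

```text
clock: 11.85
position: [668.8, -37.1, 97.9]
tcp_rot: [[-0.995, -0.103, 0.003], [-0.103, 0.995, -0.0], [-0.003, -0.001, -1.0]]
force: [-0.7, -0.9, 7.1]
finger_gap: 27.5
gripper_force: 41.0
clock: 12.45
position: [668.7, -36.8, 199.5]
tcp_rot: [[-0.995, -0.104, 0.003], [-0.104, 0.995, 0.0], [-0.003, -0.0, -1.0]]
force: [1.2, 0.0, 0.1]
finger_gap: 27.3
gripper_force: 45.9
bin>60 top 84 [ 592.2 -309.9] [30.4 29.7] -83.1 med [ 591.6 -305.4] z [61.  73.5 78.2]
t 12.5 pos [669.1 -36.9 200.5] phi -174.1 j6 -9 turn units -0.001 then shift units [  6.75 -12.89   5.42] gap 27.0 F [0.  0.1 0.5]
```

View pics/bin1.png

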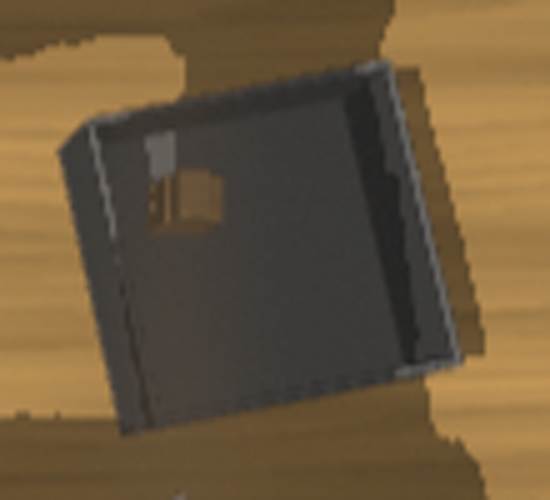

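The chip stands on end at px (190,200), inside the bin and about 75 mm high, so it is fine. The next one goes in lower, in the opposite corner.

```bash
python3 -m jog '[[0,[0.55,-1,0],0],[0,[0.55,-1,0],0],[0,[0.55,-1,0],0],[0,[0.55,-1,0],0],[0,[0.55,-1,0],0],[0,[0.55,-1,0],0],[0,[0.55,-1,0],0],[0,[0.55,-1,0],0],[0,[0.55,-1,0],0],[0,[0.55,-1,0],0],[0,[0.55,-1,0.2],0],[0,[0.55,-1,0.4],0]]' >/dev/null
python3 -m jog '[[0,[0.15,-0.9,0.5],0],[0,[0,0,1],0],[0,[0,0,1],0],[0,[0,0,1],0],[0,[0,0,1],0],[0,[0,0,0.8],0],[0,[0,0,0.5],0],[0,[0,0,0],0],[0,[0,0,0],0]]'
python3 -m jog '[[0.5,[0,0,0],0],[0.5,[0,0,0],0],[0.5,[0,0,0],0],[0.5,[0,0,-0.5],0],[0.5,[0,0,-1],0],[0.5,[0,0,-1],0],[0.5,[0,0,-1],0],[0.5,[0,0,-1],0],[0.5,[0,0,-1],0],[0.5,[0,0,-0.5],0]]' >/dev/null
python3 p.py 662 34 180 180
```

```text
clock: 14.6
position: [533.6, -375.1, 36.6]
tcp_rot: [[-0.995, -0.103, 0.0], [-0.103, 0.995, 0.0], [-0.0, 0.0, -1.0]]
force: [0.4, 0.0, -0.5]
finger_gap: 26.8
gripper_force: 46.0
t 15.6 pos [ 534.1 -375.6  189.8] phi -174.1 j6 -41 turn units 0.049 then shift units [-5.11 16.38  0.39] gap 42.6 F [ 0.3 -1.   0.3]
```

```bash
python3 -m jog '[[0.55,[0,0,0],0.049],[0.55,[-0.32,1,0],0],[0.55,[-0.32,1,0],0],[0.55,[-0.32,1,0],0],[0.55,[-0.32,1,0],0],[0.55,[-0.32,1,0],0],[0.55,[-0.32,1,0],0],[0.55,[-0.32,1,0],0],[0.55,[-0.32,1,0],0],[0.55,[-0.32,1,0],0],[0.55,[-0.32,1,0],0],[0.55,[-0.32,1,0],0]]' >/dev/null
python3 -m jog '[[0.55,[-0.32,1,0],0],[0.55,[-0.32,1,0],0],[0.55,[-0.32,1,0],0],[0.55,[-0.32,1,0.2],0],[0.55,[-0.32,1,0.3],0],[0.55,[0,0.3,0],0],[0.55,[0,0,0],0],[0.55,[0,0,0],0]]' >/dev/null
python3 - <<'E'
from m import *
L=load(1)
meas(L,"c34",670,36,45,108,140);meas(L,"binchip",540,-375,50,15,85)
meas(L,"binchip3",592,-310,30,15,85)
E
python3 p.py 662 34 95 180
```

```text
c34 side 268 [674.5  35.4] [71.8 41.9] 11.7 med [675.2  39.6] z [110.7 118.8 120.9]
binchip top 269 [ 540.3 -375. ] [82.5 41.8] -5.9 med [ 531.9 -372. ] z [19.3 35.3 45.3]
binchip side 181 [ 536.  -374.1] [67.4 31.7] 8.3 med [ 532.9 -365.1] z [17.2 33.9 44.1]
binchip3 top 170 [ 591.8 -310.2] [36.  28.6] 87.1 med [ 589.  -303.1] z [25.4 59.7 77.2]
binchip3 side 68 [ 593.7 -305.7] [28.3 24.2] -2.1 med [ 592.6 -300.9] z [57.8 71.1 76.3]
t 17.7 pos [660.9  31.4 174.3] phi 180.0 j6 3 turn units -0.0 then shift units [-0.04  0.1   3.17] gap 47.1 F [ 0.4 -0.5  0.1]
```

```bash
python3 -m jog '[[0.55,[0,0.1,1],0],[0.55,[0,0,1],0],[0.55,[0,0,0.9],0],[0.55,[0,0,0.3],0],[0.55,[0,0,0],0],[0,[0,0,0],0],[0,[0,0,0],0],[0,[0,0,0],0],[0,[0,0,0],0],[0,[0,0,0],0]]' 40
python3 -m jog '[[0,[0,0,0],0],[0,[0,0,-0.5],0],[0,[0,0,-1],0],[0,[0,0,-1],0],[0,[0,0,-1],0],[0,[0,0,-0.5],0]]'
python3 p.py 535 -320 45 180
```

```text
clock: 18.7
position: [661.9, 34.9, 95.3]
tcp_rot: [[-1.0, -0.001, 0.003], [-0.001, 1.0, -0.0], [-0.003, -0.0, -1.0]]
force: [-0.4, -1.3, 5.4]
finger_gap: 29.6
gripper_force: 40.3
clock: 19.3
position: [661.8, 35.2, 197.0]
tcp_rot: [[-1.0, -0.001, 0.003], [-0.001, 1.0, 0.0], [-0.003, 0.0, -1.0]]
force: [0.9, -0.5, 0.2]
finger_gap: 29.0
gripper_force: 39.5
t 19.3 pos [661.8  35.2 197. ] phi -179.9 j6 3 turn units 0.001 then shift units [  5.07 -14.21   6.08] gap 29.0 F [ 0.9 -0.5  0.2]
```

```bash
python3 -m jog '[[0,[0.4,-1,0],0],[0,[0.4,-1,0],0],[0,[0.4,-1,0],0],[0,[0.4,-1,0],0],[0,[0.4,-1,0],0],[0,[0.4,-1,0],0],[0,[0.4,-1,0],0],[0,[0.4,-1,0],0],[0,[0.4,-1,0],0],[0,[0.4,-1,0],0],[0,[0.4,-1,0],0],[0,[0.4,-1,0],0]]' >/dev/null
python3 -m jog '[[0,[0.4,-1,0],0],[0,[0.15,-1,0],0],[0,[0,-0.1,0.7],0],[0,[0,0,1],0],[0,[0,0,1],0],[0,[0,0,1],0],[0,[0,0,1],0],[0,[0,0,1],0],[0,[0,0,0.4],0],[0,[0,0,0],0]]'
python3 -m jog '[[0.45,[0,0,0],0],[0.45,[0,0,0],0],[0.45,[0,0,0],0],[0.5,[0,0,-0.5],0],[0.5,[0,0,-1],0],[0.5,[0,0,-1],0],[0.5,[0,0,-1],0],[0.5,[0,0,-1],0],[0.5,[0,0,-1],0],[0.5,[0,0,-0.5],0]]' >/dev/null
python3 p.py 624 295 120 157.5
```

```text
clock: 21.5
position: [526.7, -317.0, 40.0]
tcp_rot: [[-1.0, -0.001, -0.002], [-0.001, 1.0, 0.002], [0.002, 0.002, -1.0]]
force: [-0.5, -0.7, 0.2]
finger_gap: 29.3
gripper_force: 39.5
t 22.5 pos [ 528.3 -318.   194.9] phi -179.9 j6 -31 turn units 0.188 then shift units [ 5.85 24.12  3.  ] gap 42.8 F [ 0.6 -0.9  0.2]
```

```bash
python3 -m jog '[[0.6,[-0.15,1,0],0],[0.6,[-0.15,1,0],0],[0.6,[-0.15,1,0],0],[0.6,[-0.15,1,0],0],[0.6,[-0.15,1,0],0],[0.6,[-0.15,1,0],0],[0.6,[-0.15,1,0],0],[0.6,[-0.15,1,0],0],[0.6,[-0.15,1,0],0],[0.6,[-0.15,1,0],0],[0.6,[-0.15,1,0],0],[0.6,[-0.15,1,0],0]]' >/dev/null
python3 -m jog '[[0.6,[-0.15,1,0],0],[0.6,[-0.15,1,0],0],[0.6,[-0.15,1,0],0],[0.6,[-0.15,1,0],0],[0.6,[-0.15,1,0],0],[0.6,[-0.15,1,0],0],[0.6,[-0.15,1,0],0],[0.6,[-0.15,1,0],0],[0.6,[-0.15,1,0],0],[0.6,[-0.15,1,0],0],[0.6,[-0.15,1,0],0],[0.6,[-0.15,1,0],0]]' >/dev/null
python3 -m jog '[[0.65,[0,0,0.5],0.07],[0.65,[0,0,0.5],0.07],[0.65,[0,0,0.5],0.048],[0.65,[0,0,0],0],[0.65,[0,0,0],0]]' >/dev/null
python3 - <<'E'
from m import *
L=load(1)
meas(L,"desk",624,295,50,12,45)
meas(L,"bin",562,-346,80,15,85)
E
python3 p.py 624 295 6 157.5
```

```text
desk top 8 [634.6 281.9] [39.   4.8] -4.0 med [618.1 282.9] z [15.2 28.2 32.1]
desk side 360 [624.2 295.4] [70.8 30.7] -22.6 med [619.8 298.9] z [15.9 28.6 31.3]
bin top 705 [ 549.2 -355.2] [131.2 123.7] 8.7 med [ 540.8 -321.6] z [22.8 35.6 74.1]
bin side 175 [ 539.7 -345.6] [133.9 107.9] 73.8 med [ 543.4 -338.1] z [32.3 42.8 75.6]
t 25.5 pos [617.4 282.6 154.8] phi 157.6 j6 47 turn units 0.001 then shift units [-0.05  0.56  5.95] gap 55.8 F [-0.1  0.2 -0.9]
```

```bash
python3 -m jog '[[0.65,[0,0.56,1],0],[0.65,[0,0,1],0],[0.65,[0,0,1],0],[0.65,[0,0,1],0],[0.65,[0,0,1],0],[0.65,[0,0,0.6],0],[0.65,[0,0,0.3],0],[0.65,[0,0,0],0],[0,[0,0,0],0],[0,[0,0,0],0],[0,[0,0,0],0],[0,[0,0,0],0]]' 40
python3 -m jog '[[0,[0,0,0],0],[0,[0,0,0],0],[0,[0,0,-0.5],0],[0,[0,0,-1],0],[0,[0,0,-1],0],[0,[0,0,-1],0],[0,[0,0,-1],0],[0,[0,0,-1],0],[0,[0,0,-1],0],[0,[0,0,-1],0],[0,[0,0,-0.5],0]]'
python3 p.py 585 -372 195 180
```

```text
clock: 26.7
position: [623.3, 295.9, 7.9]
tcp_rot: [[-0.924, 0.383, 0.002], [0.383, 0.924, 0.001], [-0.002, 0.002, -1.0]]
force: [-1.0, 0.6, 7.2]
finger_gap: 29.2
gripper_force: 41.5
clock: 27.8
position: [622.9, 295.6, 209.7]
tcp_rot: [[-0.924, 0.383, 0.003], [0.383, 0.924, 0.002], [-0.002, 0.003, -1.0]]
force: [1.4, 0.9, 0.1]
finger_gap: 29.2
gripper_force: 40.7
t 27.8 pos [622.9 295.6 209.7] phi 157.5 j6 48 turn units -0.188 then shift units [  1.52 -26.71   0.59] gap 29.2 F [1.4 0.9 0.1]
```

```bash
python3 -m jog '[[0,[0,0,0],-0.07],[0,[0,0,0],-0.07],[0,[0,0,0],-0.048],[0,[0.02,-1,0],0],[0,[0.02,-1,0],0],[0,[0.02,-1,0],0],[0,[0.02,-1,0],0],[0,[0.02,-1,0],0],[0,[0.02,-1,0],0],[0,[0.02,-1,0],0],[0,[0.02,-1,0],0],[0,[0.02,-1,0],0]]' >/dev/null
python3 -m jog '[[0,[0.02,-1,0],0],[0,[0.02,-1,0],0],[0,[0.02,-1,0],0],[0,[0.02,-1,0],0],[0,[0.02,-1,0],0],[0,[0.02,-1,0],0],[0,[0.02,-1,0],0],[0,[0.02,-1,0],0],[0,[0.02,-1,0],0],[0,[0.02,-1,0],0],[0,[0.02,-1,0],0],[0,[0.02,-1,0],0]]' >/dev/null
python3 -m jog '[[0,[0.02,-1,0],0],[0,[0.02,-1,0],0],[0,[0.02,-1,0],0],[0,[0.02,-1,0],0],[0,[0.02,-1,0],0],[0,[0.02,-0.8,0],0],[0,[0,0,0],0],[0,[0,0,0],0]]'
python3 p.py 608 -374 40 180
```

```text
clock: 31.0
position: [609.2, -374.7, 205.8]
tcp_rot: [[-1.0, -0.0, -0.001], [-0.0, 1.0, 0.001], [0.001, 0.001, -1.0]]
force: [0.4, 0.3, 0.3]
finger_gap: 29.3
gripper_force: 40.7
t 31.0 pos [ 609.2 -374.7  205.8] phi -180.0 j6 -32 turn units 0.0 then shift units [0.05 0.03 6.63] gap 29.3 F [0.4 0.3 0.3]
```

```bash
python3 -m jog '[[0,[0,0,1],0],[0,[0,0,1],0],[0,[0,0,1],0],[0,[0,0,1],0],[0,[0,0,1],0],[0,[0,0,1],0],[0,[0,0,0.5],0],[0,[0,0,0],0],[0.45,[0,0,0],0],[0.45,[0,0,0],0],[0.45,[0,0,0],0]]'
python3 -m jog '[[0.45,[0,0,-0.5],0],[0.45,[0,0,-1],0],[0.45,[0,0,-1],0],[0.45,[0,0,-1],0],[0.45,[0,0,-1],0],[0.45,[0,0,-1],0],[0.45,[0,0,-0.5],0],[0,[0.1,1,0],0],[0,[0.1,1,0],0],[0,[0.1,1,0],0],[0,[0.1,1,0],0],[0,[0.1,1,0],0]]' >/dev/null
python3 -m jog '[[0,[0.1,1,0],0],[0,[0.1,1,0],0],[0,[0.1,1,0],0],[0,[0.1,1,0],0],[0,[0.1,1,0],0],[0,[0.1,1,0],0],[0,[0.1,0.7,0],0],[0,[0,0,0],0],[0,[0,0,0],0]]'
python3 - <<'E'
from m import *
L=load(1)
meas(L,"bin",562,-346,80,15,88);meas(L,"lock",579,-15,28,125,160)
im=L[0][1];im2=L[1][1]
a=cv2.resize(im[125:225,330:440],(550,500),interpolation=2)
cv2.imwrite("pics/bin2.png",a[:,:,::-1])
E
python3 p.py 577 -56 118 180
```

```text
clock: 32.1
position: [610.3, -374.9, 45.3]
tcp_rot: [[-1.0, -0.001, 0.002], [-0.001, 1.0, -0.001], [-0.002, -0.001, -1.0]]
force: [0.2, 0.4, 0.6]
finger_gap: 38.5
gripper_force: 0.0
clock: 34.2
position: [579.4, -82.1, 194.0]
tcp_rot: [[-1.0, -0.002, 0.0], [-0.002, 1.0, -0.0], [-0.0, -0.0, -1.0]]
force: [0.0, -0.4, -0.9]
finger_gap: -0.2
gripper_force: 0.0
bin top 945 [ 561.3 -339.7] [156.8  97.6] -3.3 med [ 561.6 -335.8] z [21.9 34.9 72.1]
bin side 274 [ 561.8 -360.1] [137.7 101.5] 24.3 med [ 582.6 -353.1] z [23.9 36.1 74.9]
lock top 83 [577.2 -21.8] [28.7 19.3] -1.5 med [576.4 -20.7] z [137.6 144.6 149.6]
lock side 94 [577.9 -20.6] [27.4 21.2] -3.8 med [578.  -14.8] z [128.6 143.  147.2]
t 34.3 pos [579.4 -82.8 193.8] phi -180.0 j6 -8 turn units 0.0 then shift units [0.1  1.07 3.03] gap 0.0 F [-0.9  0.  -0.2]
```

View pics/bin2.png

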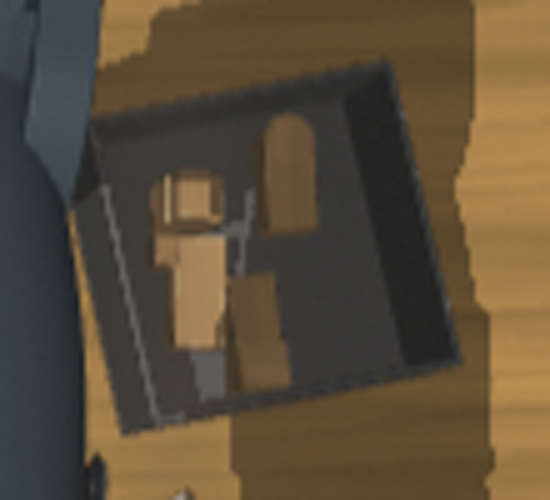

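All four offcuts lie in the bin. Next I'll push the lock.

```bash
python3 -m jog '[[0,[0,0,1],0],[0,[0,0,1],0],[0,[0,0,0.8],0],[0,[0,0,0.25],0],[0,[0,0,0],0]]'
python3 -m jog '[[0,[0,0.4,0],0],[0,[0,0.4,0],0],[0,[0,0.4,0],0],[0,[0,0.4,0],0],[0,[-0.02,0.4,0],0],[0,[-0.02,0.4,0],0],[0,[-0.02,0.4,0],0],[0,[-0.02,0.4,0],0],[0,[-0.02,0.4,0],0],[0,[-0.02,0.4,0],0],[0,[-0.02,0.4,0],0],[0,[0,0,0],0]]'
python3 -m jog '[[0,[0,0.2,0],0],[0,[0,0.2,0],0],[0,[0,0.1,0],0]]'
python3 - <<'E'
from m import *
L=load(1)
meas(L,"lock",582,75,35,125,160)
E
```

```text
clock: 34.8
position: [578.8, -82.7, 116.8]
tcp_rot: [[-1.0, -0.0, -0.002], [-0.0, 1.0, 0.0], [0.002, 0.0, -1.0]]
force: [-0.0, -1.0, -0.4]
finger_gap: 0.5
gripper_force: 0.0
clock: 36.0
position: [582.4, 29.5, 117.3]
tcp_rot: [[-1.0, -0.002, -0.001], [-0.002, 1.0, 0.001], [0.001, 0.001, -1.0]]
force: [0.1, -0.6, -0.1]
finger_gap: 0.2
gripper_force: 0.0
clock: 36.3
position: [582.6, 40.5, 117.3]
tcp_rot: [[-1.0, -0.001, -0.0], [-0.001, 1.0, -0.0], [0.0, -0.0, -1.0]]
force: [1.3, -3.0, -0.5]
finger_gap: -0.2
gripper_force: 1.5
lock side 122 [583.3  60.6] [33.4 27.3] -82.7 med [579.6  70.6] z [127.6 143.4 148.1]
```

Keep pushing in small steps and watch the force.

```bash
python3 -m jog '[[0,[0,0.1,0],0],[0,[0,0.1,0],0],[0,[0,0.1,0],0],[0,[0,0.1,0],0]]' | grep -E "pos|force"
python3 -m jog '[[0,[0,0.1,0],0],[0,[0,0.1,0],0],[0,[0,0,0],0]]'| grep -E "pos|force"
```

```text
position: [582.7, 50.5, 117.5]
force: [1.9, -3.4, -1.3]
gripper_force: 1.5
position: [582.7, 55.8, 117.6]
force: [1.0, -0.5, 1.2]
gripper_force: 0.7
```

```bash
python3 -m jog '[[0,[0,0.08,0],0],[0,[0,0.08,0],0],[0,[0,0,0],0]]'| grep -E "pos|force"
python3 -m jog '[[0,[0,0.06,0],0],[0,[0,0.06,0],0]]'| grep -E "pos|force"
python3 -m jog '[[0,[0,0.06,0],0],[0,[0,0.06,0],0]]'| grep -E "pos|force"
```

```text
position: [582.6, 56.8, 117.7]
force: [1.0, -16.6, 0.4]
gripper_force: 8.0
position: [582.6, 57.5, 117.8]
force: [1.3, -31.8, 4.3]
gripper_force: 16.0
position: [582.6, 58.0, 117.9]
force: [1.1, -44.4, 5.6]
gripper_force: 22.3
```

The lock is at its stop. Back off, lift, and verify while heading for the big lid.

```bash
python3 -m jog '[[0,[0,-1,0],0],[0,[0,-0.5,-1],0],[0,[0,0,-1],0],[0.5,[0,0,-0.5],0],[0.5,[1,-0.9,0],0],[0.5,[1,-0.9,0],0],[0.5,[1,-0.9,0],0],[0.5,[1,-0.9,0],0],[0.5,[1,-0.9,0],0],[0.5,[1,-0.9,0],0],[0.5,[0,0,0],0]]' >/dev/null
python3 -m jog '[[0.5,[0,0,0],-0.07],[0.5,[0,0,0],-0.07],[0.5,[0,0,0],-0.07],[0.5,[0,0,0],-0.07],[0.5,[0,0,0],-0.07],[0.5,[0,0,0],-0.07],[0.5,[0,0,0],-0.013],[0.5,[0,0,0],0]]' >/dev/null
python3 - <<'E'
from m import *
L=load(1)
meas(L,"lock",582,80,35,125,160)
meas(L,"lidb knob",431,-91,40,34,60);meas(L,"lids knob",364,-291,40,34,60)
meas(L,"potb",398,228,56,50,70);meas(L,"potq",379,351,60,50,70)
E
python3 p.py 432.5 -89.8 75 232
```

```text
lock top 77 [581.7  79.8] [27.2 18.6] -2.5 med [581.4  80.3] z [135.8 144.7 149.7]
lock side 105 [582.7  82.2] [26.2 20.5] -5.8 med [580.9  87.1] z [127.5 143.1 146.7]
lidb knob top 40 [439.8 -79.2] [22.3 15.4] 51.4 med [440.1 -79. ] z [41.9 46.3 53.2]
lidb knob side 99 [432.9 -88.8] [48.8 18. ] 52.6 med [432.8 -85.2] z [36.3 46.4 49.6]
lids knob top 65 [ 359.7 -294.9] [38.3 16. ] 28.3 med [ 356.6 -296.2] z [41.9 47.  50. ]
lids knob side 85 [ 366.5 -291.1] [48.2 19. ] 31.8 med [ 366.4 -288.8] z [35.6 45.9 49.7]
potb top 206 [397.5 228. ] [94.2 91.4] 89.2 med [396.7 231.5] z [52.3 60.5 65.3]
potb side 357 [398.5 229.3] [94.8 93. ] -73.3 med [397.6 231.7] z [51.5 59.8 62.7]
potq top 249 [378.2 351. ] [81.4 80. ] 46.5 med [378.2 354.3] z [51.5 60.9 64.8]
potq side 481 [378.8 351.6] [80.9 80.6] -43.9 med [377.5 352.8] z [51.8 60.4 63. ]
t 39.8 pos [ 432.9 -106.9  180. ] phi -128.1 j6 -66 turn units -0.001 then shift units [-0.53  0.44  4.2 ] gap 42.8 F [ 0.3 -0.1 -0. ]
```

```bash
python3 -m jog '[[0.5,[-0.53,0.44,1],0],[0.5,[0,0,1],0],[0.5,[0,0,1],0],[0.5,[0,0,1],0],[0.5,[0,0,1],0],[0.5,[0,0,0.7],0],[0.5,[0,0,0.5],0],[0.5,[0,0,0],0],[0,[0,0,0],0],[0,[0,0,0],0],[0,[0,0,0],0],[0,[0,0,0],0]]' 60
python3 -m jog '[[0,[0,0,0],0],[0,[0,0,0],0],[0,[0,0,-0.5],0],[0,[0,0,-1],0],[0,[0,0,-1],0],[0,[0,0,-1],0],[0,[0,0,-1],0],[0,[0,0,0],0]]'
python3 - <<'E'
from m import *
L=load(1)
for z in (100,110,120): pass
meas(L,"held plate",432,-90,62,95,145)
E
python3 p.py 398 228.3 130 232
```

```text
clock: 41.0
position: [433.0, -90.2, 26.0]
tcp_rot: [[-0.616, -0.788, 0.002], [-0.788, 0.616, -0.0], [-0.001, -0.002, -1.0]]
force: [-1.0, -0.6, 5.9]
finger_gap: 14.9
gripper_force: 59.6
clock: 41.8
position: [434.1, -90.4, 140.6]
tcp_rot: [[-0.616, -0.788, 0.005], [-0.788, 0.616, -0.001], [-0.002, -0.005, -1.0]]
force: [0.8, 0.6, -1.0]
finger_gap: 14.8
gripper_force: 58.8
held plate top 94 [437.9 -49.6] [68.5 14.5] -5.7 med [435.9 -50.7] z [128.  132.3 135.9]
held plate side 539 [433.9 -85.3] [98.6 92.6] -6.3 med [429.7 -73.6] z [126.4 130.3 133.7]
t 41.9 pos [432.4 -90.1 137.8] phi -128.0 j6 -64 turn units 0.0 then shift units [-9.19  8.93  0.31] gap 14.7 F [-0.9  0.5 -1.4]
```

```bash
python3 -m jog '[[0,[-0.92,0.89,0],0],[0,[-0.92,0.89,0],0],[0,[-0.92,0.89,0],0],[0,[-0.92,0.89,0],0],[0,[-0.92,0.89,0],0],[0,[-0.92,0.89,0],0],[0,[-0.92,0.89,0],0],[0,[-0.92,0.89,0],0],[0,[-0.92,0.89,0],0],[0,[-0.92,0.89,0],0],[0,[0,0,0],0],[0,[0,0,0],0]]'
python3 - <<'E'
from m import *
L=load(1)
meas(L,"held plate",398,228,62,118,142);meas(L,"potb",398,228,56,50,66)
E
python3 p.py 398 228.3 79 232
```

```text
clock: 43.1
position: [397.5, 228.2, 136.3]
tcp_rot: [[-0.614, -0.789, -0.002], [-0.789, 0.614, -0.001], [0.002, 0.001, -1.0]]
force: [0.3, -1.3, -1.2]
finger_gap: 14.6
gripper_force: 58.9
held plate top 344 [401.4 205.3] [98.2 53.3] 10.9 med [390.2 199.2] z [123.3 127.6 132.1]
held plate side 848 [397.7 234.5] [98.7 86.6] -1.3 med [400.8 247.1] z [124.9 127.6 130. ]
potb top 56 [394.5 193.4] [82.7 25.6] -4.8 med [393.9 186.1] z [51.8 60.2 64.2]
potb side 194 [397.1 249.8] [94.8 54.5] 4.7 med [394.3 264.4] z [51.1 60.2 62.6]
t 43.2 pos [397.9 227.3 136.8] phi -128.0 j6 -22 turn units -0.0 then shift units [-0.03  0.02  2.31] gap 14.4 F [-0.6  0.4 -0.4]
```

```bash
python3 -m jog '[[0,[0,0,0.5],0],[0,[0,0,0.5],0],[0,[0,0,0.5],0],[0,[0,0,0.4],0],[0,[0,0,0.2],0],[0,[0,0,0.1],0],[0,[0,0,0],0]]' | grep -E "pos|force"
python3 -m jog '[[0,[0,0,0.08],0],[0,[0,0,0],0]]' | grep -E "pos|force"
```

```text
position: [398.5, 228.0, 82.5]
force: [0.7, -0.8, -1.2]
gripper_force: 58.9
position: [398.6, 228.3, 80.7]
force: [-1.0, 0.2, -0.7]
gripper_force: 58.9
```

```bash
python3 -m jog '[[0,[0,0,0.06],0],[0,[0,0,0.06],0],[0,[0,0,0],0]]' | grep -E "pos|force"
python3 -m jog '[[0,[0,0,0.04],0],[0,[0,0,0],0]]' | grep -E "pos|force"
```

```text
position: [398.6, 228.3, 77.9]
force: [-1.0, -0.7, 2.8]
gripper_force: 59.5
position: [398.6, 228.3, 77.9]
force: [-4.9, -2.3, 17.8]
gripper_force: 61.6
```

```bash
python3 -m jog '[[0.45,[0,0,-0.03],0],[0.45,[0,0,0],0],[0.45,[0,0,0],0],[0.45,[0,0,-0.3],0],[0.5,[0,0,-1],0],[0.5,[0,0,-1],0],[0.5,[0,0,-1],0],[0.5,[0,0,-0.7],0],[0.5,[0,0,0],0.07],[0.5,[0,0,0],0.07],[0.5,[0,0,0],0.043],[0.5,[0,0,0],0]]' | grep -E "pos|force"
python3 - <<'E'
from m import *
L=load(1)
meas(L,"lid knob",398,228,40,88,104);meas(L,"plate",398,228,60,62,76)
meas(L,"lids knob",364,-291,40,34,60)
E
python3 p.py 365.6 -291.4 150 210
```

```text
position: [398.5, 228.2, 177.7]
force: [1.0, -0.4, 0.8]
gripper_force: 0.0
lid knob top 47 [389.2 217.1] [21.8 15.7] 56.1 med [388.1 216.9] z [ 92.7  98.5 102.7]
lid knob side 163 [398.6 228.4] [50.3 16.7] 51.7 med [399.  230.9] z [ 89.2  98.5 100.5]
plate top 393 [398.1 212.2] [97.3 67.2] 2.7 med [382.4 205. ] z [64.9 69.4 73.5]
plate side 1016 [398.8 230. ] [99.1 95.9] -6.9 med [396.6 237.7] z [66.5 69.1 71.3]
lids knob top 110 [ 364.1 -291.8] [49.8 17.3] 29.1 med [ 365.3 -290.9] z [39.6 47.  50.7]
t 45.9 pos [398.5 228.2 177.6] phi -149.8 j6 0 turn units 0.002 then shift units [ 11.53 -17.34   1.1 ] gap 42.9 F [-0.1  0.2  0.7]
```

```bash
python3 -m jog '[[0.5,[0.64,-0.96,0],0],[0.5,[0.64,-0.96,0],0],[0.5,[0.64,-0.96,0],0],[0.5,[0.64,-0.96,0],0],[0.5,[0.64,-0.96,0],0],[0.5,[0.64,-0.96,0],0],[0.5,[0.64,-0.96,0],0],[0.5,[0.64,-0.96,0],0],[0.5,[0.64,-0.96,0],0],[0.5,[0.64,-0.96,0],0],[0.5,[0.64,-0.96,0],0],[0.5,[0.64,-0.96,0],0]]' >/dev/null
python3 -m jog '[[0.5,[0.64,-0.96,0],0],[0.5,[0.64,-0.96,0],0],[0.5,[0.64,-0.96,0],0],[0.5,[0.64,-0.96,0.3],0],[0.5,[0.64,-0.96,0.4],0],[0.5,[0.64,-0.96,0.4],0],[0.5,[0,0,0],0],[0.5,[0,0,0],0]]' >/dev/null
python3 p.py 365.2 -291.4 24.5 210
```

```text
t 47.9 pos [ 365.1 -290.1  149.5] phi -149.9 j6 -69 turn units 0.001 then shift units [ 0.02 -0.05  5.  ] gap 42.5 F [ 0.2  0.9 -1.1]
```

```bash
python3 -m jog '[[0.5,[0,-0.05,1],0],[0.5,[0,0,1],0],[0.5,[0,0,1],0],[0.5,[0,0,1],0],[0.5,[0,0,0.6],0],[0.5,[0,0,0.4],0],[0.5,[0,0,0],0],[0,[0,0,0],0],[0,[0,0,0],0],[0,[0,0,0],0],[0,[0,0,0],0],[0,[0,0,0],0]]' 60
python3 -m jog '[[0,[0,0,0],0],[0,[0,0,-0.5],0],[0,[0,0,-1],0],[0,[0,0,-1],0],[0,[0,0,-1],0],[0,[0,0,-1],0],[0,[0,0,0],0]]'
python3 p.py 378.7 351.3 140 225.8
```

```text
clock: 49.1
position: [366.9, -291.4, 25.9]
tcp_rot: [[-0.865, -0.501, 0.002], [-0.501, 0.865, -0.001], [-0.001, -0.002, -1.0]]
force: [-0.8, 1.2, 6.5]
finger_gap: 14.8
gripper_force: 59.3
clock: 49.8
position: [367.7, -292.3, 140.7]
tcp_rot: [[-0.866, -0.501, 0.005], [-0.501, 0.866, -0.004], [-0.002, -0.005, -1.0]]
force: [1.1, 0.5, -0.5]
finger_gap: 14.8
gripper_force: 58.7
t 49.8 pos [ 367.7 -292.3  140.7] phi -149.9 j6 -69 turn units -0.131 then shift units [-18.76  17.63   0.03] gap 14.8 F [ 1.1  0.5 -0.5]
```

```bash
python3 -m jog '[[0,[0,0,-1],-0.07],[0,[0,0,0],-0.061],[0,[-0.99,0.93,0],0],[0,[-0.99,0.93,0],0],[0,[-0.99,0.93,0],0],[0,[-0.99,0.93,0],0],[0,[-0.99,0.93,0],0],[0,[-0.99,0.93,0],0],[0,[-0.99,0.93,0],0],[0,[-0.99,0.93,0],0],[0,[-0.99,0.93,0],0],[0,[-0.99,0.93,0],0]]' |grep -E "pos|gap"
python3 -m jog '[[0,[-0.99,0.93,0],0],[0,[-0.99,0.93,0],0],[0,[-0.99,0.93,0],0],[0,[-0.99,0.93,0],0],[0,[-0.99,0.93,0],0],[0,[-0.99,0.93,0],0],[0,[-0.99,0.93,0],0],[0,[-0.99,0.93,0],0],[0,[-0.94,0.88,0],0],[0,[0,0,0],0],[0,[0,0,0],0]]' |grep -E "pos|gap"
python3 - <<'E'
from m import *
L=load(1)
q=np.array(robot.get_obs()["position"]);z=q[2]-9
meas(L,"held plate",q[0],q[1],62,z-4,z+5);meas(L,"potq",379,351,60,50,66)
im=L[1][1];cv2.imwrite("pics/sq.png",cv2.resize(im[260:384,200:340],None,fx=4,fy=4,interpolation=2)[:,:,::-1])
E
python3 p.py 378.7 351.3 82 225.8
```

```text
position: [371.7, 49.8, 161.9]
finger_gap: 14.5
position: [377.1, 352.2, 161.4]
finger_gap: 14.5
held plate top 409 [375. 350.] [84.6 83.7] 45.7 med [359.7 330.1] z [149.7 153.  156.5]
held plate side 821 [376.2 350.4] [85.3 84. ] -44.1 med [385.4 371.8] z [150.3 152.5 154.5]
potq top 122 [378.  350.2] [79.7 79.5] 45.7 med [374. 326.] z [54.4 60.1 65.2]
potq side 297 [378.5 351.4] [81.1 80. ] 45.7 med [375.9 373.3] z [51.8 60.2 62.9]
t 52.2 pos [377.2 351.2 161.9] phi -134.2 j6 -3 turn units -0.0 then shift units [-0.04 -0.04  3.2 ] gap 15.0 F [ 0.1 -0.3 -0.6]
```

View pics/sq.png

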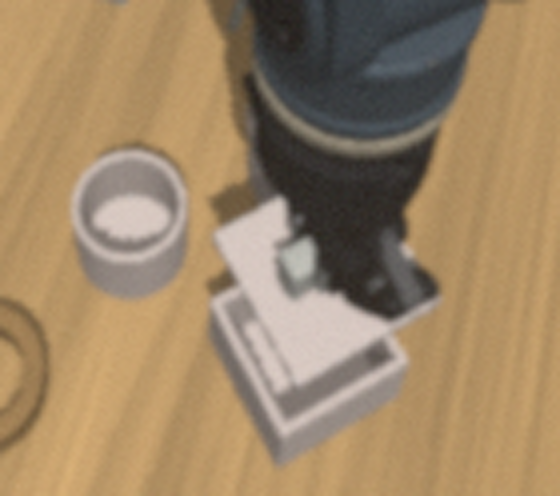

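The square lid is held level, with matching yaw, about 2.7 mm short in x. I'll correct that and lower it.

```bash
python3 -m jog '[[0,[-0.1,-0.05,0.5],0],[0,[0,0,0.6],0],[0,[0,0,0.6],0],[0,[0,0,0.6],0],[0,[0,0,0.4],0],[0,[0,0,0.2],0],[0,[0,0,0.2],0],[0,[0,0,0.1],0],[0,[0,0,0],0]]' | grep -E "pos|force"
python3 -m jog '[[0,[0,0,0.06],0],[0,[0,0,0.06],0],[0,[0,0,0],0]]' | grep -E "pos|force"
```

```text
position: [380.3, 353.2, 82.3]
force: [0.0, 0.2, -0.1]
gripper_force: 58.8
position: [380.3, 353.2, 79.3]
force: [0.5, 0.5, -0.7]
gripper_force: 58.8
```

```bash
python3 -m jog '[[0,[0,-0.02,0.05],0],[0,[0,0,0],0]]' | grep -E "pos|force"
python3 -m jog '[[0,[0,0,0.04],0],[0,[0,0,0],0]]' | grep -E "pos|force"
```

```text
position: [380.6, 352.8, 78.0]
force: [0.1, -0.4, -1.5]
gripper_force: 58.8
position: [380.7, 352.9, 77.9]
force: [-2.4, -2.9, 9.1]
gripper_force: 60.0
```

Contact comes at the seated height. Release, lift clear and verify everything.

```bash
python3 -m jog '[[0.45,[0,0,0],0],[0.45,[0,0,0],0],[0.45,[0,0,0],0],[0.45,[0,0,-0.3],0],[0.5,[0,0,-1],0],[0.5,[0,0,-1],0],[0.5,[0,0,-1],0],[0.5,[0,0,-1],0],[0.5,[0.8,-1,-0.5],0],[0.5,[0.8,-1,0],0],[0.5,[0.8,-1,0],0],[0.5,[0.8,-1,0],0]]' | grep -E "pos|force"
python3 -m jog '[[0.5,[0.8,-1,0],0],[0.5,[0.8,-1,0],0],[0.5,[0.8,-1,0],0],[0.5,[0.8,-1,0],0],[0.5,[0.8,-1,0],0],[0.5,[0.8,-1,0],0],[0.5,[0,0,0],0],[0.5,[0,0,0],0],[0.5,[0,0,0],0]]' | grep -E "pos|force"
python3 - <<'E'
from m import *
L=load(1)
for n,x,y in(("big",398,228),("sq",379,351)):
    meas(L,n+" plate",x,y,64,63,75);meas(L,n+" knob",x,y,40,88,104);meas(L,n+" pot",x,y,62,20,45)
meas(L,"lock",582,80,35,125,160);meas(L,"bin",562,-346,80,15,88);meas(L,"pots",496,313,45,50,70)
for n in("tape","hexkey","solvent","lid_big","pot_big","lid_square","pot_square"):
    print(n,[np.round(w("top",r["xyz"])).tolist() for r in pinpoint("top",n)][:1],[np.round(w("side",r["xyz"])).tolist() for r in pinpoint("side",n)][:1])
cv2.imwrite("pics/fin.png",L[0][1][:,:,::-1])
E
```

```text
position: [396.5, 224.7, 197.8]
force: [0.6, -0.0, -0.0]
gripper_force: 0.0
position: [420.3, 35.7, 197.3]
force: [-0.8, -0.4, 0.1]
gripper_force: 0.0
big plate top 825 [397.3 227.7] [97.6 96.5] -89.9 med [397.4 227. ] z [65.1 69.2 73.4]
big plate side 1049 [398.7 228.4] [99.2 98.3] 73.9 med [396.5 236.2] z [66.7 69.  71.1]
big knob top 108 [397.4 227.3] [49.8 16.4] 52.9 med [396.5 225.9] z [ 92.2  98.4 101.7]
big knob side 164 [398.7 228.6] [50.  16.7] 51.0 med [398.7 230.5] z [ 91.1  98.4 100.8]
big pot top 21 [388.3 190.7] [74.9 18. ] -13.3 med [388.6 184.4] z [22.2 28.9 37.9]
big pot side 154 [391.4 259.2] [90.6 32.9] 13.2 med [392.5 270.3] z [21.  32.2 42.5]
sq plate top 740 [378.3 351.3] [84.7 84.2] -44.6 med [378.3 350. ] z [65.4 69.4 73.3]
sq plate side 1296 [379.5 351.5] [84.4 84.1] 45.5 med [378.4 357. ] z [66.5 69.  71.2]
sq knob top 113 [378.  350.4] [47.8 16.8] 43.7 med [378.6 350. ] z [ 91.9  98.4 102.5]
sq knob side 211 [379.1 351.9] [50.  16.5] 44.9 med [379.6 353.2] z [ 91.3  98.5 100.5]
sq pot top 62 [377.6 321.9] [107.6  54.1] 0.2 med [378.3 322.6] z [20.7 32.  44.
[... 248 characters left out ...]
 146.7]
bin top 948 [ 568.1 -340. ] [154. 114.] -25.3 med [ 562.  -335.8] z [21.6 34.8 72.8]
bin side 214 [ 580.9 -352.6] [100.8  96.3] -64.5 med [ 590.4 -356.8] z [20.7 35.5 75.4]
pots top 151 [495.4 312.5] [66.2 66. ] 75.9 med [495.7 314.2] z [51.2 59.9 64.8]
pots side 259 [497.7 313.6] [67.3 65.4] -71.9 med [495.9 314.9] z [51.3 60.1 62.8]
tape [[553.0, 417.0, 1.0]] [[554.0, 420.0, 3.0]]
hexkey [] [[431.0, 128.0, -1.0]]
solvent [[685.0, 387.0, 4.0]] [[688.0, 384.0, -2.0]]
lid_big [[559.0, -348.0, -1.0]] [[398.0, 230.0, 51.0]]
pot_big [[399.0, 229.0, 4.0]] [[392.0, 228.0, 1.0]]
lid_square [[375.0, 350.0, 51.0]] [[380.0, 353.0, 58.0]]
pot_square [[379.0, 352.0, -3.0]] [[378.0, 350.0, -0.0]]
```

View pics/fin.png

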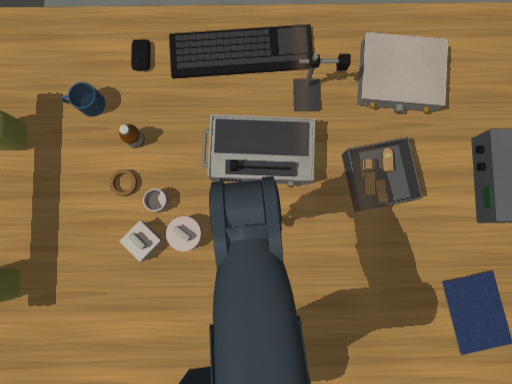

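The deck is empty, with the lock at its left end at px (233,166). All four chips are in the bin at (375,177), both lids are level on their pots at (184,233) and (140,241), and the robot is clear.

```bash
python3 -c "
from plant import order
print(order.job_done())"
```

```text
the job is handed in; nothing more can be done
None
```

I handed the job in, with no verdict returned: all four offcuts are in the bin (one standing on end, below the rim), the lock was then pushed to its end stop, the big and square lids are seated, the small pot stays open because its lid is missing, and the tape, hex key and bottle are where they were.

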